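# Rock a seized plug-in module out of its amplifier socket and lean it on the rest

### The job

The blue plug-in module on the amplifier chassis is seized in its socket. Work it free by rocking it from side to side along its wide direction, in small swings of about 10 degrees so that its blades do not bend, before drawing it out; do not pull hard straight up, because that tears the black socket plate up off the deck. Then lean the module in the wooden rest, contact blades down, a broad face against the wall and its foot against the red stop strip, let go of it, and leave the other things on the bench where they are.

Things in the scene. Friction and masses are not known exactly. Their poses are not given: they have to be found in the camera images.
- module: Blue plug-in module with black top rim: 34 mm thick (x), 56 wide (y), 110 tall (z), 0.25 to 0.42 kg, same from front and back. Origin: centre of its black underside, z up. Lowest 8 mm is a narrower black base, 28 x 46 mm; the flat side faces to grip (56 mm apart in y) run from z = 8 to 110 mm. Two brass blades point down from it. Starts fully plugged in, axes parallel to the chassis's.
- module_top (a point): Centre of the module's top face, 110 mm above its origin.
- module_foot (a point): Point midway between the tips of the two blades, 20 mm below the module's origin.
- blade_a (a point): Tip of the module's brass blade at its y = -20 mm, z = -20 mm. Blade 5 mm thick (x), 8 mm wide (y), 20 mm long. Spring clips under the socket plate squeeze its faces: some 34 to 50 N along it slides one blade, differing from start to start. A blade stays about where it has been worked to, unless pushed back.
- blade_b (a point): Tip of the other, equal brass blade, at the module's y = +20 mm, z = -20 mm. The clips let go of a blade when it has risen 12 mm; it is clear of the plate after 20 mm.
- chassis: Fixed aluminium amplifier chassis, 200 mm (x) x 300 mm (y), deck 55 mm high. Origin: centre of its underside. It carries a grey transformer, 84 x 76 mm and 74 mm tall above the deck, centred at y = -90 mm, and two black capacitors 34 mm tall at x = -78 and +78 mm, y = 5 mm.
- socket_mouth (a point): Point fixed to the chassis, centre of the seated socket plate's upper face (63 mm above the bench, chassis x = 0, y = 70 mm), where the module's origin sits when plugged in; axes as the chassis. Rocking in the module's y-z plane (about its x axis) levers up one blade at a time; up to 20 N sideways near its top does it. The slots do not stop it: leant over 16 degrees with blades in the slots, they bend.
- socket (a joint): Lift of the black socket plate (60 x 94 mm, 8 mm thick) off the deck, m; 0 = seated. Springs hold it down: it starts to lift at about 24 N of net upward pull and counts as torn up beyond 4 mm, at about 34 N. Both blades together hold much more than that, so a straight pull tears it up.
- rest: Fixed wooden rest. Origin: under the wall's front face, on the bench, mid-width; x points from the wall to the stop. Base board 150 mm wide (y), x = -45 to 85 mm, 8 mm thick. Wall front face: plane x = 0, 150 mm wide, top edge 85 mm above the bench. Leaning properly, the module is about 20 degrees from upright, its top towards -x.
- rest_floor (a point): Point on the upper face of the rest's base board (8 mm above the bench) at the foot of the wall, x = y = 0 of the rest; axes as the rest.
- stop_edge (a point): Middle of the upper inner edge of the red stop strip: inner face 48 mm in front of the wall, top 10 mm above the base board, strip 12 mm thick, 150 mm long, parallel to the wall.
- meter: Bystander: grey hand multimeter 150 x 78 x 34 mm lying flat. Origin: centre of its underside.
- screwdriver: Bystander: screwdriver lying on the bench.
- spray_can: Bystander: red can, 52 mm across, 150 mm tall, standing. Origin: centre of its underside.
- tape_roll: Bystander: yellow roll of tape lying flat, 90 mm across, 20 mm high. Origin: centre of its underside.
Mind the look-alikes: they are no part of the job. What is shaped like the module but orange is not meant.

How it is judged:
On the way:
1. the module is drawn clear of its socket (z of module_foot in the frame of socket_mouth above 0.01 m), for 0.1 s.
At the end, for the whole second after the job is handed in: The module leans at rest and released in the wooden rest, blades down on the base board, its foot within 10 mm of the red stop and 50 mm of the rest's middle, a broad face against the wall (within 0.2 rad of parallel), tilted 0.2 to 0.5 rad from upright towards the wall; the socket plate is seated (x of module_foot in the frame of rest_floor between 0.036 and 0.05 m and y of module_foot in the frame of rest_floor between -0.05 and 0.05 m and z of module_foot in the frame of rest_floor between -0.003 and 0.006 m and x of module_top in the frame of rest_floor between -0.03 and 0.02 m and angle between module's own z axis and vertical between 0.2 and 0.5 rad and angle between the y axis of module and the y axis of rest, either way round below 0.2 rad and linear speed of module below 0.02 m/s and value of joint socket below 0.003 m); the robot touches nothing.
It fails at once if the module is leant over more than 0.28 rad (16 degrees) with its blades still in the socket (angle between module's own z axis and vertical above 0.28 rad and z of module_foot in the frame of socket_mouth below -0.002 m and horizontal distance between module_foot and socket_mouth below 0.03 m).
It fails at once if the socket plate is torn up more than 4 mm off the deck (value of joint socket above 0.004 m).
It fails at once if a bystander is moved by more than 30 mm (distance of any of meter, screwdriver, spray_can, tape_roll from where it was at the start of the episode above 0.03 m).
It also fails if it takes over 51 s, if anything falls off the work surface, if the arm or the gripper's body presses on something with over 40 N, if the wrist force passes 120 N, or if a joint passes its speed limit or range.

### The arm

A 7-joint arm with a two-finger parallel gripper is mounted at the origin on the work surface. World frame = base frame: x ahead of the robot, y to its left, z up, the work surface at z = 0. Lengths are in m, angles in rad, forces in N, time in s.
With the tool pointing down it reaches from about 0.425 to 0.875 m from the base axis. Payload 8.4 kg.
Tool frame: the origin (TCP) lies between the finger pads; the fingertips stand ahead of it and the grasp point (between the pads) is the TCP (manip.nose_length is the z of the fingertips in the tool frame, in m); z points along the fingers, y is the direction in which the jaws open and shut (so a half turn about z gives the same grasp; the last joint's range is limited). The gripper opens to 85 mm and grips with 20 to 120 N. Pads are 22 mm wide; open, the fingers measure 114 mm over their backs; the gripper's body (76 mm by 85 mm) begins 54 mm behind the grasp point. The pads swing forward as they close: fully open they stand 13 mm farther back than shut.
Start: joints at [-1.282, 0.333, 0.04, 1.465, -0.013, 1.343, -0.059], TCP at [0.246, 0.602, 0.25] pointing down, gripper open.
Joint ranges: [-2.58, 2.58], [-0.38, 2.09], [-1.3, 1.39], [0.25, 2.4], [-1.5, 4.64], [0.08, 2.09], [-2.65, 2.65]. Speed limits (rad/s): [2.22, 2.22, 2.79, 2.79, 3.14, 3.14, 3.14].

### API

Orientations are given as [roll, pitch, yaw] about the fixed x, y, z axes, in that order (R = Rz(yaw) Ry(pitch) Rx(roll)).
In Python, from cell import manip gives the robot as it stands.
- The arm moves only by the tool carry_out, never from a script. Its argument "moves" is a list that holds one entry, the list of rows, each a list of 7 numbers: the closure, from 0 (fully open) to 1 (shut), then the shift along the tool's x, y, z in cm, then the turn, a rotation vector about the tool's x, y, z in rad. In form: [[[jaw, dx, dy, dz, rx, ry, rz], ...]]. A call has 1 to 5 rows; each row is the pose to reach, as a shift and turn from the pose measured when the call began, along the tool's axes at that moment; what a row does not reach only later rows make up. A row lasts 1/10 s, in which the tool goes at most 50 mm and 8.59 degrees, less where a joint would pass 70% of its speed; a pose out of reach is approached as far as the arm can. A call with a gripper value outside its range is refused whole. The fingers move at their own pace and stop on an object; "squeeze" is the grip in N (left out, the last holds). Time passes only in rows, so rows that repeat a pose let the fingers close. It gives the time, the measured TCP pose, the force and the opening at its end, in the units of the state.
- manip.sense(): the state, without advancing time (a new reading comes with each control period).
- manip.snapshot(name): name is "scene" or "top"; returns the picture (480x640x3 uint8, blue, green, red); there is no depth.
- manip.calibration(name): a dict with "K" (3x3 intrinsics, pixels), "distortion" ([k1, k2, p1, p2, k3] as OpenCV has them; the pictures are not rectified), "R" (3x3) and "t" (3): a world point X has camera coordinates R X + t. Camera axes: x right, y down, z forward; pixel columns grow to the right and rows downward; lengths in m; the calibration is good to about 2 mm. A picture is of the moment at which its call begins. calibration takes no time and is no camera call.
- manip.sign_off(): hands the job in, once; it reports no verdict.
Trained networks look in the newest picture that a camera, given by its name, has taken for a name from the list of things; names that differ only in an ending like _2 or _b are one class to them, and where a whole thing is asked for, a point or a joint stands for the part that bears it (a point fixed in the world has none). Each returns a list of dicts, best first, with "score" (0 to 1); they miss things now and then, are a little off and sometimes report something else, mostly with a low value. They report only what shows in the picture. A call takes as long as a camera call. They do not tell look-alikes from the thing itself.
- manip.spot_in(camera, query): "location" ([x, y, z] in m, in world coordinates, good to about 4 mm: the middle of the surface that is visible of it).
- manip.silhouettes(camera, query): "pixels" (480x640 bool, what is visible of it).
The state is a dict: "time": time; "q": joint angles; "joint_velocities": joint speeds; "joint_torque": joint torques, N m; "eef_pos": TCP position; "ee_rot": TCP orientation; "force": force on the tool from outside, world axes, zero at the start; "torque": the same for the moment, N m; "opening": opening from 0.0 (shut) to 1.0 (fully open).
Only numpy, scipy, OpenCV 4.12 (cv2) and the standard library are available. Lean on these libraries where they do the work, as an engineer would, in place of code of your own. Each camera call takes 0.05 s, during which the arm holds its last target.

## Working session

There is one attempt and no reset: what is moved stays moved. The work goes in short steps, Python scripts to look and compute and a tool call to move; the robot and the scene stay as the last step left them, time stands still between calls to the robot, and variables do not carry over. Pictures are saved under pics/ and viewed, and the job is handed in when it is done.

Besides the shell and the picture viewer there is one more tool, called after "Request:" as name([rows], argument=value, ...), one row to a line, values as JSON. carry_out: Moves the arm, as the interface text tells. Its arguments: {"type":"object","properties":{"moves":{"type":"array","items":{"type":"array","items":{"type":"array","items":{"type":"number"}}}},"squeeze":{"type":"number"}},"required":["moves"]}

```bash
ls; mkdir -p pics; python3 - <<'E'
from cell import manip
import cv2
for n in("scene","top"):
    cv2.imwrite(f"pics/{n}0.png",manip.snapshot(n)); c=manip.calibration(n); print(n,c)
print(manip.sense(), manip.nose_length)
E
```

```text
pics
scene {'K': array([[486.07186829,   0.        , 322.90688425],
       [  0.        , 486.07186829, 234.88632159],
       [  0.        ,   0.        ,   1.        ]]), 'distortion': array([-0.09524597,  0.        ,  0.        ,  0.        ,  0.        ]), 'R': array([[-0.7490695 ,  0.66248895, -0.00180783],
       [ 0.5502066 ,  0.6205884 , -0.55869736],
       [-0.36900891, -0.41949783, -0.82936964]]), 't': array([ 0.45538111, -0.25318066,  1.43148702])}
top {'K': array([[448.08254885,   0.        , 327.94214494],
       [  0.        , 448.08254885, 239.89987486],
       [  0.        ,   0.        ,   1.        ]]), 'distortion': array([0.01052042, 0.        , 0.        , 0.        , 0.        ]), 'R': array([[-0.01950712, -0.99958056,  0.02140525],
       [-0.9862325 ,  0.01572151, -0.16461559],
       [ 0.16421002, -0.02432173, -0.98612551]]), 't': array([0.00388969, 0.62976684, 1.04086389])}
{'time': 0.1, 'q': array([-1.28218929,  0.33383683,  0.03986833,  1.46614982, -0.01341752,
        1.34329094, -0.05848383]), 'joint_velocities': array([-0.00042095,  0.00136266,  0.00036186, -0.00426111, -0.00044202,
        0.00120481, -0.00024223]), 'joint_torque': array([ 5.62228030e-03, -6.60016894e+01,  1.37169521e+00, -4.06478298e+01,
        1.73480180e-02,  8.91347037e-03,  3.27707005e-05]), 'eef_pos': array([0.24567663, 0.60138624, 0.24952847]), 'ee_rot': array([-3.14017564e+00,  7.60908290e-05,  2.75378740e+00]), 'force': array([-0.53126495, -0.37439162,  0.18890956]), 'torque': array([ 0.04237297,  0.02603797, -0.00808861]), 'opening': 1.003256661453069} 0.019
```

View pics/scene0.png

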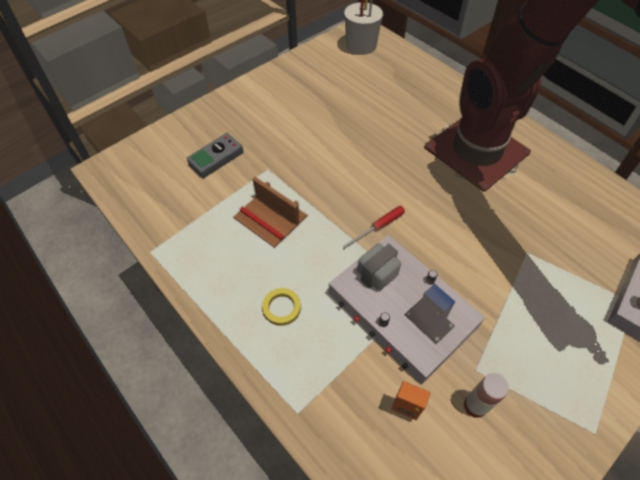

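View pics/top0.png

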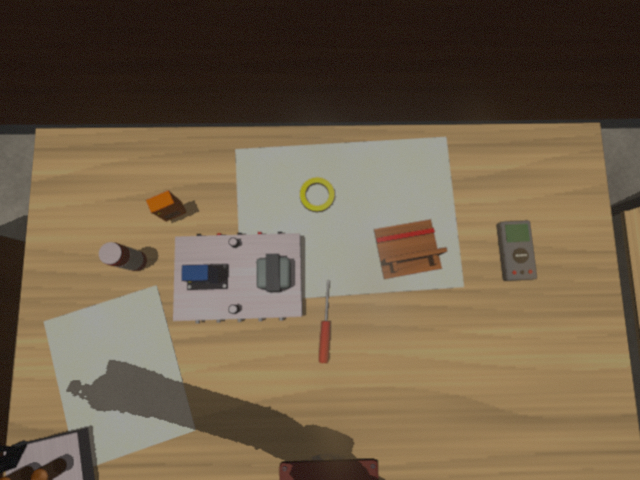

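```bash
python3 - <<'E'
import cv2
def crop(n,x0,y0,x1,y1,f,o):
    im=cv2.imread(f"pics/{n}0.png")[y0:y1,x0:x1]; im=cv2.convertScaleAbs(im,alpha=1.4,beta=15)
    cv2.imwrite(f"pics/{o}.png",cv2.resize(im,None,fx=f,fy=f,interpolation=cv2.INTER_CUBIC))
crop("top",165,220,315,330,5,"tc")
crop("scene",320,230,490,380,4,"sc")
crop("top",365,210,455,285,8,"tr")
crop("scene",225,170,315,250,7,"sr")
E
```

```text
(no output)
```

View pics/tc.png

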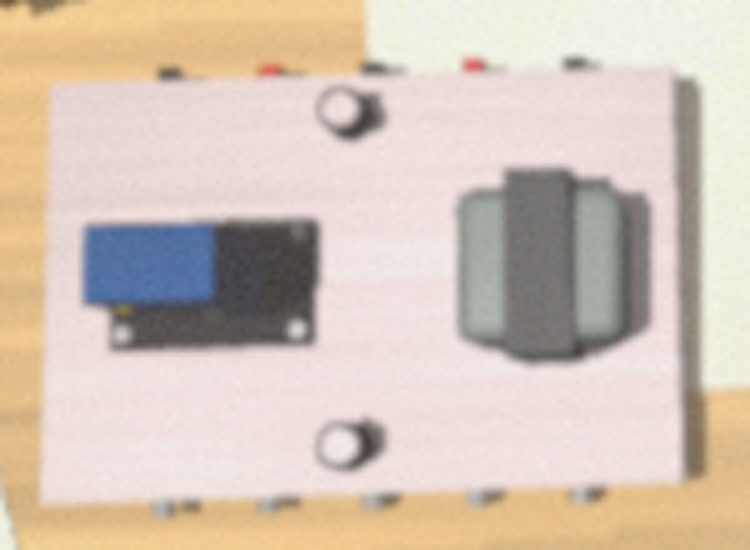

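View pics/sc.png

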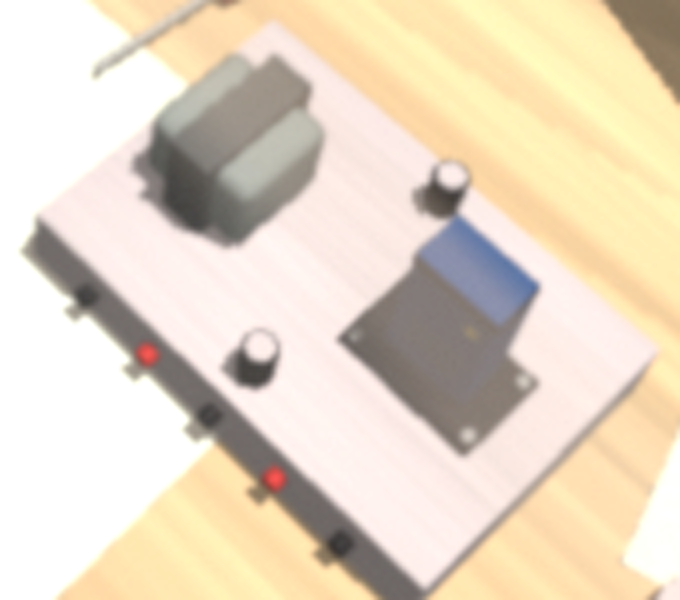

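View pics/tr.png

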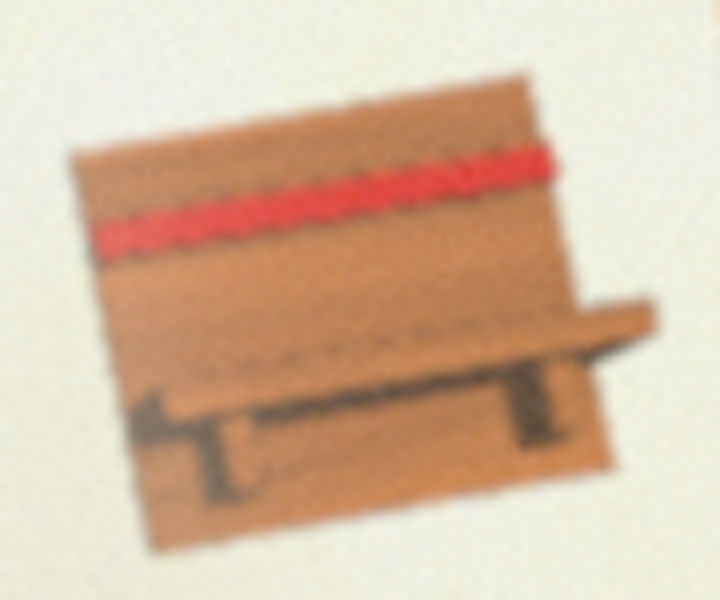

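View pics/sr.png

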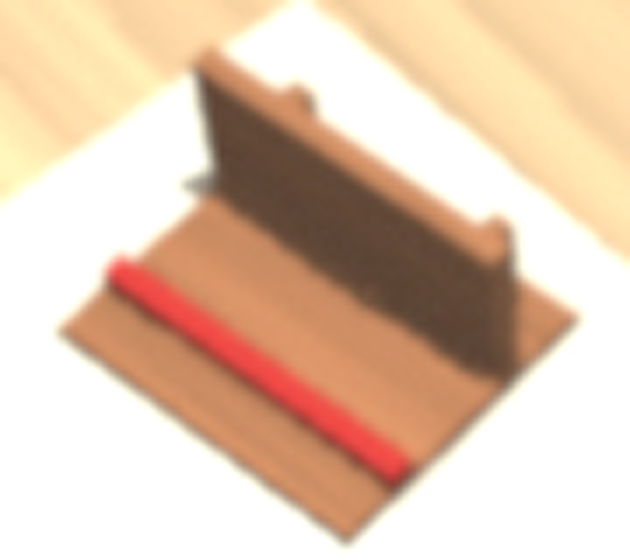

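```bash
cat > h.py <<'E'
import numpy as np,cv2,json
from scipy.optimize import least_squares
from scipy.spatial.transform import Rotation as Ro
from cell import manip
C={n:manip.calibration(n) for n in("scene","top")}
def proj(n,X):
    c=C[n]; r,_=cv2.Rodrigues(c["R"]); return cv2.projectPoints(np.asarray(X,float).reshape(-1,3),r,c["t"],c["K"],c["distortion"])[0].reshape(-1,2)
def W(p,P):
    P=np.asarray(P,float); x,y,a=p[:3]; c,s=np.cos(a),np.sin(a)
    return np.c_[x+c*P[:,0]-s*P[:,1],y+s*P[:,0]+c*P[:,1],P[:,2]]
def fit(obs,p0):
    def f(p): return np.concatenate([(proj(n,W(p,P))-np.array(U)).ravel() for n,P,U in obs])
    r=least_squares(f,p0,loss="soft_l1"); return r.x,f(r.x).reshape(-1,2)
def cr(U,x0,y0,k): return (np.array(U)+.5)/k-.5+[x0,y0]
E
cat > m.py <<'E'
from h import *
d=.055;ch=[[.1,.15,d],[.1,-.15,d],[-.1,-.15,d],[-.1,.15,d]]
t=cr([(50,86),(673,68),(685,482),(42,505)],165,220,5)
s=cr([(425,590),(38,218),(275,22),(655,352)],320,230,4)
np.set_printoptions(precision=4,suppress=True)
for o in ([("top",ch,t)],[("scene",ch,s)],[("top",ch,t),("scene",ch,s)]):
    p,r=fit(o,[.5,.2,0]);print("ch",p);print(r.tolist() if len(o)==2 else abs(r).max())
sm=W(p,[[0,.07,.063]]);print("socket",sm)
# module top
mt=[[.017,.098,.173],[.017,.042,.173],[-.017,.042,.173],[-.017,.098,.173]]
u=cr([(86,227),(216,224),(214,305),(86,305)],165,220,5)
v=cr([(505,325),(417,258),(458,217),(540,288)],320,230,4)
for o in ([("top",mt,u)],[("scene",mt,v)],[("top",mt,u),("scene",mt,v)]):
    q,r=fit(o,p);print("mod via chassis",q,W(q,[[0,.07,.063]]));print(r.tolist())
R1=[[.085,.075,.008],[.085,-.075,.008],[-.045,-.075,.008],[-.045,.075,.008],[.048,.075,.018],[.048,-.075,.018]]
a=cr([(72,155),(530,75),(615,468),(152,552),(98,262),(555,180)],365,210,8)
R2=[[0,-.075,.085],[0,.075,.085],[.085,-.075,.008],[.085,.075,.008],[-.045,.075,.008],[.048,-.075,.018],[.048,.075,.018]]
b=cr([(195,70),(500,265),(60,332),(348,542),(578,318),(130,260),(410,462)],225,170,7)
for o in ([("top",R1,a)],[("scene",R2,b)],[("top",R1,a),("scene",R2,b)]):
    p,r=fit(o,[.6,-.2,.1]);print("rest",p);print(r.round(1).tolist())
E
python3 m.py
```

```text
ch [0.5453 0.2108 0.016 ]
0.325169989460079
ch [0.5459 0.2125 0.012 ]
1.6375128492514932
ch [0.5456 0.2116 0.014 ]
[[0.010038159268020763, -0.3137773320245856], [-0.21903948618734148, -0.3180013696045023], [-0.6901902520977501, 0.14796133680158619], [-0.37155115716780074, 0.003913436947982518], [-0.021744438661926324, 0.07218018444939389], [-1.088600962591272, -0.885254384489599], [-0.607645384463865, -0.3198142591770079], [1.4083157420832322, -0.5349193696049497]]
socket [[0.5447 0.2816 0.063 ]]
mod via chassis [ 0.5435  0.2101 -0.0017] [[0.5437 0.2801 0.063 ]]
[[-0.12336487888020997, -0.13507403990917055], [0.38901900677055323, 0.05244317449910341], [0.3635218481745426, -0.18237628252876448], [-0.7075448793768544, 0.26121646409143295]]
mod via chassis [0.5488 0.2132 0.0517] [[0.5451 0.2831 0.063 ]]
[[-0.39197431204155464, 1.1990633265320412], [-0.3356640150696535, -0.0514910483825588], [-0.09156235554928571, -0.31417972371201586], [1.2473279067993417, -0.5330079851653409]]
mod via chassis [0.5454 0.2113 0.0176] [[0.5442 0.2813 0.063 ]]
[[-0.8419065383508837, -0.11740743991492764], [-0.31804055570640344, -0.43529963864602905], [-0.0350262048549439, -0.6834280346607216], [-1.1165207519605929, 0.27157523857249544], [-1.2715586325692811, 0.4264311793899651], [-0.5712459560053276, -1.3824290756991218], [0.09595086677757081, -1.248599422932159], [0.8258213724796519, -0.9094479430439719]]
rest [ 0.5922 -0.2126  0.1603]
[[-0.2, -0.2], [-0.3, -0.2], [0.1, 0.3], [-0.1, 0.3], [-0.1, -0.1], [0.7, -0.1]]
rest [ 0.5909 -0.2098  0.1582]
[[-0.5, -0.6], [-0.7, 0.7], [-0.0, -0.1], [0.4, 0.2], [0.8, 0.2], [-0.7, -0.7], [1.0, 0.1]]
rest [ 0.5916 -0.2115  0.1606]
[[-0.7, 0.1], [-0.8, 0.0], [-0.3, 0.5], [-0.5, 0.5], [-0.6, 0.1], [0.2, 0.1], [-1.2, -0.8], [-1.3, 0.4], [-0.6, -0.2], [-0.1, -0.1], [0.2, -0.1], [-1.3, -0.9], [0.5, -0.2]]
```

```bash
cat >> h.py <<'E'
np.set_printoptions(precision=4,suppress=True)
def go(pos,R):
    """print shift(cm), rotvec in tool axes from current pose"""
    s=manip.sense(); R0=Ro.from_euler("xyz",s["ee_rot"])
    print("t",s["time"],"pos",s["eef_pos"],"F",s["force"],"T",s["torque"],"op",s["opening"])
    print("shift",R0.inv().apply(np.array(pos)-s["eef_pos"])*100,"turn",(R0.inv()*R).as_rotvec())
def tool(yaw,rx=0,lean=0):
    # yaw of object; rx: tilt about object x (positive => top to -y); lean: about object y (top to -x => negative)
    return Ro.from_euler("z",yaw)*Ro.from_euler("y",lean)*Ro.from_euler("x",rx)*Ro.from_euler("xyz",[np.pi,0,np.pi])
E
python3 -c "
from h import *
go([.5445,.281,.25],tool(.014))"
```

```text
t 0.1 pos [0.2457 0.6014 0.2495] F [-0.5313 -0.3744  0.1889] T [ 0.0424  0.026  -0.0081] op 1.003256661453069
shift [-39.779  -18.3593  -0.0181] turn [-0.0014 -0.0002 -0.4018]
```

Request:
carry_out([
  [[0,-8,-3.7,0,0,0,-0.08],[0,-16,-7.3,0,0,0,-0.16],[0,-24,-11,0,0,0,-0.24],[0,-32,-14.7,0,0,0,-0.32],[0,-39.78,-18.36,0,-0.0014,0,-0.402]],
], squeeze=60)

```text
time: 0.6
eef_pos: [0.4173, 0.4172, 0.2495]
ee_rot: [-3.141, -0.0, -3.124]
force: [0.6, 0.1, -0.4]
opening: 0.998
```

```bash
python3 -c "
from h import *
go([.5445,.281,.25],tool(.014))"
```

```text
t 0.6 pos [0.4173 0.4172 0.2495] F [ 0.5554  0.1244 -0.3941] T [ 0.1004 -0.067   0.029 ] op 0.9981574998645477
shift [-12.4731 -13.8382  -0.0494] turn [-0.0003 -0.0004  0.0037]
```

Request:
carry_out([
  [[0,-12.47,-13.84,-0.05,0,0,0.004],[0,-12.47,-13.84,-0.05,0,0,0.004],[0,-12.47,-13.84,-0.05,0,0,0.004],[0,-12.47,-13.84,-0.05,0,0,0.004],[0,-12.47,-13.84,-0.05,0,0,0.004]],
])

```text
time: 1.1
eef_pos: [0.5484, 0.2743, 0.2497]
ee_rot: [-3.138, 0.001, -3.137]
force: [-0.3, -0.1, -0.8]
opening: 1.004
```

```bash
python3 -c "
from h import *
cv2.imwrite('pics/t1.png',manip.snapshot('top'))
cv2.imwrite('pics/s1.png',manip.snapshot('scene'))
im=cv2.imread('pics/s1.png')[200:380,320:520];im=cv2.convertScaleAbs(im,alpha=1.4,beta=15);cv2.imwrite('pics/s1c.png',cv2.resize(im,None,fx=3,fy=3))
go([.5445,.281,.146],tool(.014))"
```

```text
t 1.2 pos [0.5448 0.28   0.2495] F [-0.6755  0.7649 -0.5137] T [0.1055 0.0139 0.035 ] op 0.9998785325618827
shift [ 0.0132  0.1045 10.3496] turn [-0.0007 -0.0013 -0.0027]
```

View pics/s1c.png

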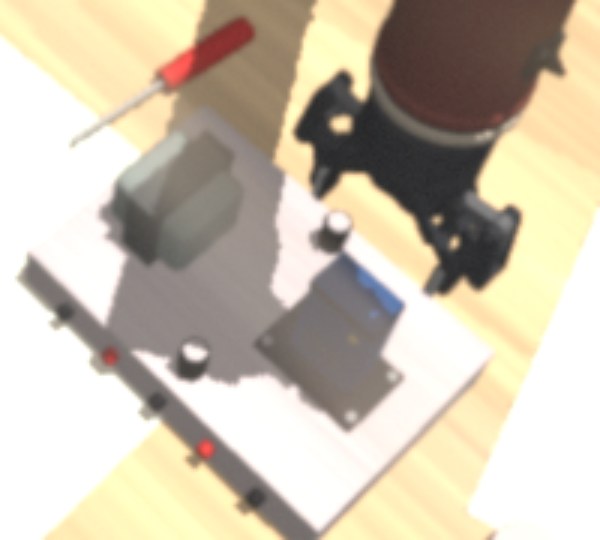

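The scene crop shows the open gripper above the blue module (crop 350,290), with one finger on each side along the chassis y axis, so I'm descending.

Request:
carry_out([
  [[0,0.01,0.1,3,0,0,-0.003],[0,0.01,0.1,6,0,0,-0.003],[0,0.01,0.1,8.5,0,0,-0.003],[0,0.01,0.1,10.35,0,0,-0.003],[0,0.01,0.1,10.35,0,0,-0.003]],
])

```text
time: 1.7
eef_pos: [0.5417, 0.2819, 0.143]
ee_rot: [-3.139, -0.006, -3.125]
force: [-0.1, -0.1, -0.1]
opening: 0.997
```

Request:
carry_out([
  [[0.3,0,0,0,0,0,0],[0.5,0,0,0,0,0,0],[1,0,0,0,0,0,0],[1,0,0,0,0,0,0],[1,0,0,0,0,0,0]],
], squeeze=80)

```text
time: 2.2
eef_pos: [0.5421, 0.2806, 0.1446]
ee_rot: [-3.138, -0.006, -3.126]
force: [-0.5, -7.4, 1.9]
opening: 0.644
```

```bash
python3 -c "
from h import *
go([.5445,.281,.146],tool(.014))"
```

```text
t 2.2 pos [0.5421 0.2806 0.1446] F [-0.4717 -7.4322  1.9319] T [-1.135   1.9092 -0.0232] op 0.6443098145306935
shift [-0.2358  0.0404 -0.1442] turn [-0.0038 -0.0055  0.0019]
```

```bash
cat >> h.py <<'E'
G=np.array([.5421,.2806,.1446]); RG=Ro.from_euler("xyz",[-3.138,-.006,-3.126]); L=.0816
def rock(hA,hB,ys=0,zb=0):
    """heights in mm"""
    ph=np.arcsin((hB-hA)/40.); P=G+[0,ys/1000,-L+(hA+hB)/2000+zb/1000]+Ro.from_euler("x",ph).apply([0,0,L])
    print("phi deg",np.degrees(ph)); go(P,Ro.from_euler("x",ph)*RG)
def state():
    """tilt of the tool and where the blades are if the module moves with it"""
    s=manip.sense(); R=Ro.from_euler("xyz",s["ee_rot"])*RG.inv(); 
    o=s["eef_pos"]+R.apply([0,0,-L]); o0=G-[0,0,L]
    t=s["eef_pos"]+R.apply([0,-.02,-L])-o0; u=s["eef_pos"]+R.apply([0,.02,-L])-o0
    print("t %.1f"%s["time"],"rot",np.degrees(R.as_rotvec()),"hA %.1f hB %.1f"%(t[2]*1e3,u[2]*1e3),"o",(o-o0)*1e3,"F",s["force"],"T",s["torque"],"op",s["opening"])
E
python3 -c "
from h import *
state();rock(2.4,0);rock(4.8,0);rock(6.8,0)"
```

```text
t 2.2 rot [-0.0124 -0.0274  0.0173] hA -0.0 hB -0.0 o [ 0.0797 -0.0649 -0.027 ] F [-0.4717 -7.4322  1.9319] T [-1.135   1.9092 -0.0232] op 0.6443098145306935
phi deg -3.439812767515196
t 2.2 pos [0.5421 0.2806 0.1446] F [-0.4717 -7.4322  1.9319] T [-1.135   1.9092 -0.0232] op 0.6443098145306935
shift [-0.0032  0.4939 -0.1099] turn [0.0598 0.0014 0.0006]
phi deg -6.89210257934638
t 2.2 pos [0.5421 0.2806 0.1446] F [-0.4717 -7.4322  1.9319] T [-1.135   1.9092 -0.0232] op 0.6443098145306935
shift [-0.0105  0.9832 -0.1875] turn [0.12   0.0024 0.001 ]
phi deg -9.787819056713976
t 2.2 pos [0.5421 0.2806 0.1446] F [-0.4717 -7.4322  1.9319] T [-1.135   1.9092 -0.0232] op 0.6443098145306935
shift [-0.0168  1.3909 -0.2293] turn [0.1706 0.0032 0.0013]
```

Request:
carry_out([
  [[1,0,0.25,-0.06,0.03,0,0],[1,0,0.5,-0.11,0.06,0,0],[1,0,0.5,-0.11,0.06,0,0]],
], squeeze=100)

```text
time: 2.5
eef_pos: [0.5419, 0.2863, 0.1457]
ee_rot: [-3.075, -0.006, -3.124]
force: [-0.1, -3.2, -6.0]
opening: 0.648
```

```bash
python3 -c "
from h import *
state();rock(4.8,0);rock(6.8,0)"
```

```text
t 2.5 rot [-3.6298 -0.0889  0.1447] hA 2.5 hB -0.0 o [-0.0805  0.5188  1.2187] F [-0.09   -3.2461 -6.0363] T [ 0.4178 -0.0556 -0.0013] op 0.6479847882680094
phi deg -6.89210257934638
t 2.5 pos [0.5419 0.2863 0.1457] F [-0.09   -3.2461 -6.0363] T [ 0.4178 -0.0556 -0.0013] op 0.6479847882680094
shift [-0.0282  0.4043 -0.103 ] turn [0.0569 0.0026 0.0028]
phi deg -9.787819056713976
t 2.5 pos [0.5419 0.2863 0.1457] F [-0.09   -3.2461 -6.0363] T [ 0.4178 -0.0556 -0.0013] op 0.6479847882680094
shift [-0.0353  0.8086 -0.1704] turn [0.1074 0.0034 0.003 ]
```

Request:
carry_out([
  [[1,0,0.22,-0.06,0.03,0,0],[1,0,0.42,-0.1,0.057,0,0],[1,0,0.62,-0.14,0.085,0,0],[1,0,0.8,-0.17,0.107,0,0],[1,0,0.8,-0.17,0.107,0,0]],
])

```text
time: 3.0
eef_pos: [0.5416, 0.2959, 0.1468]
ee_rot: [-2.967, -0.005, -3.122]
force: [0.6, 2.6, -8.7]
opening: 0.642
```

```bash
python3 -c "
from h import *
state()
for b in (3,6.8,10,13): rock(6.8,b)
cv2.imwrite('pics/s2.png',manip.snapshot('scene'))
im=cv2.imread('pics/s2.png')[200:380,320:520];im=cv2.convertScaleAbs(im,alpha=1.4,beta=15);cv2.imwrite('pics/s2c.png',cv2.resize(im,None,fx=3,fy=3))
"
```

```text
t 3.0 rot [-9.8009 -0.2149  0.2948] hA 6.8 hB -0.0 o [-0.1798  1.4508  3.3625] F [ 0.6464  2.6454 -8.7076] T [ 2.9382 -0.7683  0.0725] op 0.6423380035153023
phi deg -5.451319812417785
t 3.0 pos [0.5416 0.2959 0.1468] F [ 0.6464  2.6454 -8.7076] T [ 2.9382 -0.7683  0.0725] op 0.6423380035153023
shift [-0.0358 -0.7892 -0.1005] turn [-0.076   0.0028  0.0045]
phi deg 0.0
t 3.0 pos [0.5416 0.2959 0.1468] F [ 0.6464  2.6454 -8.7076] T [ 2.9382 -0.7683  0.0725] op 0.6423380035153023
shift [-0.0192 -1.5919 -0.1892] turn [-0.1711  0.0011  0.0041]
phi deg 4.588565735785835
t 3.0 pos [0.5416 0.2959 0.1468] F [ 0.6464  2.6454 -8.7076] T [ 2.9382 -0.7683  0.0725] op 0.6423380035153023
shift [-0.0056 -2.2579 -0.2075] turn [-0.2512 -0.0004  0.0038]
phi deg 8.916796252990956
t 3.0 pos [0.5416 0.2959 0.1468] F [ 0.6464  2.6454 -8.7076] T [ 2.9382 -0.7683  0.0725] op 0.6423380035153023
shift [ 0.0069 -2.8739 -0.1775] turn [-0.3267 -0.0017  0.0035]
```

View pics/s2c.png

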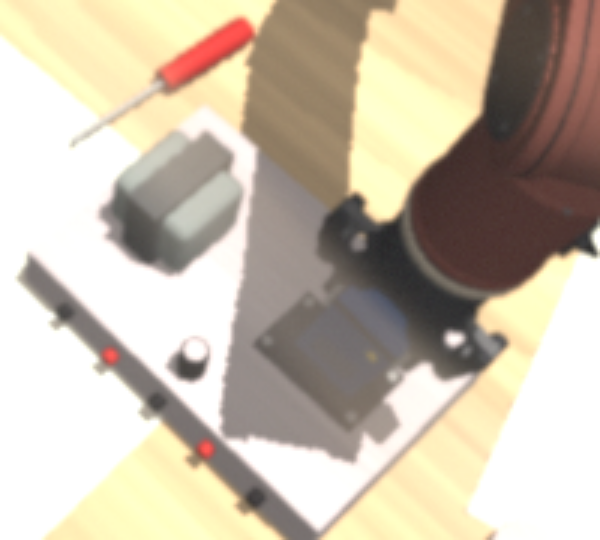

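The module leans with the gripper and the plate is still down (crop 330,345), so I'm swinging back about the raised blade.

Request:
carry_out([
  [[1,-0.03,-0.4,-0.05,-0.038,0.002,0.003],[1,-0.03,-0.79,-0.1,-0.076,0.002,0.004],[1,-0.02,-1.19,-0.15,-0.123,0.001,0.004],[1,-0.02,-1.59,-0.19,-0.171,0.001,0.004],[1,-0.02,-1.59,-0.19,-0.171,0.001,0.004]],
])

```text
time: 3.55
eef_pos: [0.5417, 0.278, 0.1506]
ee_rot: [3.141, -0.008, -3.13]
force: [1.6, 3.1, -15.0]
opening: 0.644
```

```bash
python3 -c "
from h import *
state()
for b in (10,13,13.6): rock(6.8,b)
"
```

```text
t 3.5 rot [ 0.2415  0.0969 -0.2369] hA 5.9 hB 6.1 o [-0.5755 -2.2218  5.9961] F [  1.605    3.1479 -14.9754] T [ 1.8207 -0.586   0.1033] op 0.6436960586532778
phi deg 4.588565735785835
t 3.55 pos [0.5417 0.278  0.1506] F [  1.605    3.1479 -14.9754] T [ 1.8207 -0.586   0.1033] op 0.6436960586532778
shift [-0.0376 -0.3965 -0.2149] turn [-0.0758 -0.0027 -0.0046]
phi deg 8.916796252990956
t 3.55 pos [0.5417 0.278  0.1506] F [  1.605    3.1479 -14.9754] T [ 1.8207 -0.586   0.1033] op 0.6436960586532778
shift [-0.03   -1.0084 -0.2927] turn [-0.1513 -0.0037 -0.0052]
phi deg 9.787819056713976
t 3.55 pos [0.5417 0.278  0.1506] F [  1.605    3.1479 -14.9754] T [ 1.8207 -0.586   0.1033] op 0.6436960586532778
shift [-0.0285 -1.1308 -0.3027] turn [-0.1665 -0.004  -0.0053]
```

```bash
python3 -c "
from h import *
for b in (9,12.5): rock(6,b,-2)
"
```

```text
phi deg 4.301222304670365
t 3.55 pos [0.5417 0.278  0.1506] F [  1.605    3.1479 -14.9754] T [ 1.8207 -0.586   0.1033] op 0.6436960586532778
shift [-0.0365 -0.5558 -0.1281] turn [-0.0708 -0.0027 -0.0046]
phi deg 9.352035057563155
t 3.55 pos [0.5417 0.278  0.1506] F [  1.605    3.1479 -14.9754] T [ 1.8207 -0.586   0.1033] op 0.6436960586532778
shift [-0.0276 -1.2697 -0.2181] turn [-0.1589 -0.0038 -0.0052]
```

Request:
carry_out([
  [[1,0,-0.28,-0.06,-0.035,0,0],[1,0,-0.56,-0.12,-0.071,0,0],[1,0,-0.56,-0.12,-0.071,0,0]],
])

```text
time: 3.85
eef_pos: [0.5409, 0.2715, 0.1519]
ee_rot: [3.067, -0.009, -3.132]
force: [-6.8, 3.0, 2.1]
opening: 0.641
```

```bash
python3 -c "
from h import *
state()
for b in (12.5,): rock(6,b,-2)
"
```

```text
t 3.9 rot [ 4.4918  0.2342 -0.3561] hA 6.0 hB 9.1 o [-1.4726 -2.7162  7.5574] F [-6.833   3.0149  2.1476] T [0.8094 0.6932 0.095 ] op 0.6409665805912693
phi deg 9.352035057563155
t 3.85 pos [0.5409 0.2715 0.1519] F [-6.833   3.0149  2.1476] T [0.8094 0.6932 0.095 ] op 0.6409665805912693
shift [-0.109  -0.6081 -0.1328] turn [-0.0847 -0.0049 -0.007 ]
```

Request:
carry_out([
  [[1,-0.03,-0.2,-0.04,-0.028,0,0],[1,-0.06,-0.4,-0.09,-0.057,0,0],[1,-0.06,-0.6,-0.13,-0.085,0,0],[1,-0.06,-0.6,-0.13,-0.085,0,0]],
])

```text
time: 4.25
eef_pos: [0.5409, 0.2637, 0.1526]
ee_rot: [2.981, -0.011, -3.134]
force: [-1.4, 4.1, -10.7]
opening: 0.644
```

```bash
python3 -c "
from h import *
state()
cv2.imwrite('pics/s3.png',manip.snapshot('scene'))
cv2.imwrite('pics/t3.png',manip.snapshot('top'))
im=cv2.imread('pics/s3.png')[200:380,320:520];im=cv2.convertScaleAbs(im,alpha=1.8,beta=25);cv2.imwrite('pics/s3c.png',cv2.resize(im,None,fx=4,fy=3.3,interpolation=2))
"
```

```text
t 4.2 rot [ 9.4234  0.3827 -0.5287] hA 5.8 hB 12.3 o [-1.6479 -3.5853  9.0749] F [ -1.3578   4.0678 -10.7263] T [0.5313 0.2319 0.1175] op 0.6435301613284873
```

View pics/s3c.png

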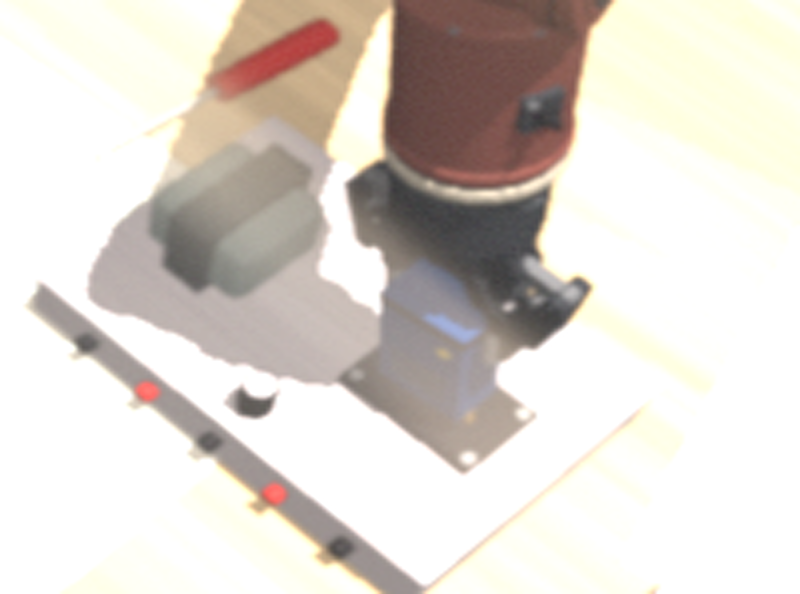

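```bash
python3 -c "
from h import *
for a in (9,12,15): rock(a,12,-3)
"
```

```text
phi deg 4.301222304670365
t 4.35 pos [0.541  0.2641 0.1526] F [ -1.7535   2.5188 -10.3692] T [-0.1593  0.6371  0.0846] op 0.6415579790058057
shift [-0.1175  0.766  -0.1037] turn [ 0.0877 -0.0049 -0.0077]
phi deg 0.0
t 4.35 pos [0.541  0.2641 0.1526] F [ -1.7535   2.5188 -10.3692] T [-0.1593  0.6371  0.0846] op 0.6415579790058057
shift [-0.1211  1.3976 -0.1775] turn [ 0.1628 -0.004  -0.007 ]
phi deg -4.301222304670365
t 4.35 pos [0.541  0.2641 0.1526] F [ -1.7535   2.5188 -10.3692] T [-0.1593  0.6371  0.0846] op 0.6415579790058057
shift [-0.1252  2.022  -0.206 ] turn [ 0.2379 -0.0031 -0.0064]
```

Request:
carry_out([
  [[1,-0.05,0.4,-0.05,0.044,0,-0.004],[1,-0.1,0.77,-0.1,0.088,0,-0.007],[1,-0.1,1.1,-0.14,0.125,0,-0.007],[1,-0.1,1.4,-0.18,0.163,0,-0.007],[1,-0.1,1.4,-0.18,0.163,0,-0.007]],
])

```text
time: 4.85
eef_pos: [0.5414, 0.2792, 0.1572]
ee_rot: [-3.137, -0.01, -3.123]
force: [-0.5, -0.2, -3.8]
opening: 0.641
```

```bash
python3 -c "
from h import *
state()
for a in (14,16,18): rock(a,12,-1)
"
```

```text
t 4.8 rot [-0.0447  0.2238  0.1711] hA 12.6 hB 12.6 o [-1.0337 -1.4555 12.6104] F [-0.4946 -0.1644 -3.7921] T [0.0244 0.0463 0.0519] op 0.6409385775144154
phi deg -2.8659839825988622
t 4.85 pos [0.5414 0.2792 0.1572] F [-0.4946 -0.1644 -3.7921] T [0.0244 0.0463 0.0519] op 0.6409385775144154
shift [-0.0795  0.4456 -0.0315] turn [ 0.0493 -0.003   0.0034]
phi deg -5.739170477266787
t 4.85 pos [0.5414 0.2792 0.1572] F [-0.4946 -0.1644 -3.7921] T [0.0244 0.0463 0.0519] op 0.6409385775144154
shift [-0.0864  0.8532 -0.1027] turn [ 0.0994 -0.0022  0.0038]
phi deg -8.626926558678639
t 4.85 pos [0.5414 0.2792 0.1572] F [-0.4946 -0.1644 -3.7921] T [0.0244 0.0463 0.0519] op 0.6409385775144154
shift [-0.0935  1.2609 -0.1531] turn [ 0.1498 -0.0013  0.0042]
```

The wrist carries only about 3.8 N, which is the module's own weight, so both blades look free. I'm lifting gently.

Request:
carry_out([
  [[1,0,0,-0.2,0,0,0],[1,0,0,-0.4,0,0,0]],
])

```text
time: 5.05
eef_pos: [0.542, 0.2786, 0.1621]
ee_rot: [-3.138, -0.009, -3.124]
force: [-0.6, 1.0, -4.0]
opening: 0.642
```

Request:
carry_out([
  [[1,0,0,-0.5,0,0,0],[1,0,0,-1,0,0,0],[1,0,0,-2,0,0,0],[1,0,0,-3.5,0,0,0],[1,0,0,-5,0,0,0]],
])

```text
time: 5.55
eef_pos: [0.5427, 0.2787, 0.2138]
ee_rot: [-3.138, -0.008, -3.124]
force: [-0.8, 0.3, -3.9]
opening: 0.643
```

Request:
carry_out([
  [[1,0,0,-3,0,0,0],[1,0,0,-6,0,0,0],[1,0,0,-6,0,0,0],[1,0,0,-6,0,0,0]],
])

```text
time: 5.95
eef_pos: [0.5435, 0.2789, 0.2749]
ee_rot: [-3.139, -0.007, -3.124]
force: [0.5, -0.6, -4.2]
opening: 0.644
```

```bash
python3 -c "
from h import *
state()
for n in ('scene','top'):
  im=manip.snapshot(n);cv2.imwrite('pics/%s4.png'%n,im)
s=cv2.imread('pics/scene4.png')[190:370,320:520];t=cv2.imread('pics/top4.png')[200:340,130:330]
for n,i in(('s4c',s),('t4c',t)): cv2.imwrite('pics/%s.png'%n,cv2.resize(cv2.convertScaleAbs(i,alpha=1.6,beta=20),None,fx=3.3,fy=3.3,interpolation=2))
"
```

```text
t 6.0 rot [0.079  0.0341 0.1013] hA 130.3 hB 130.3 o [  1.3434  -1.5478 130.318 ] F [ 0.4855 -0.5795 -4.1715] T [0.0188 0.0467 0.0177] op 0.6440181821153476
```

View pics/s4c.png

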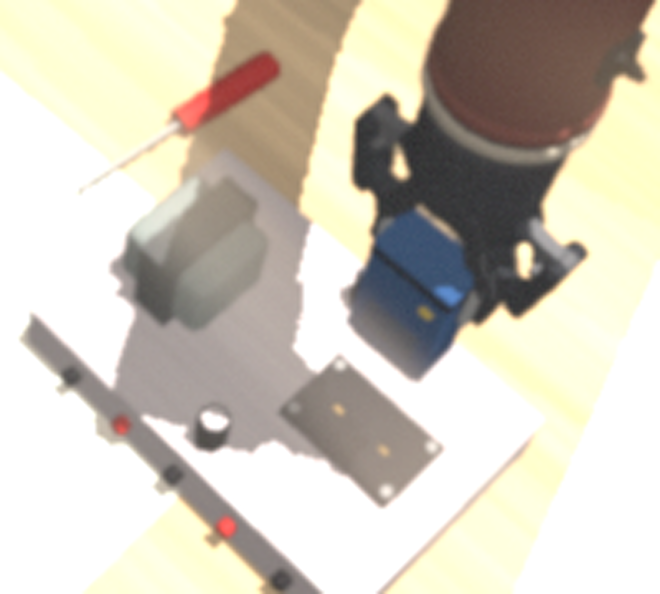

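View pics/t4c.png

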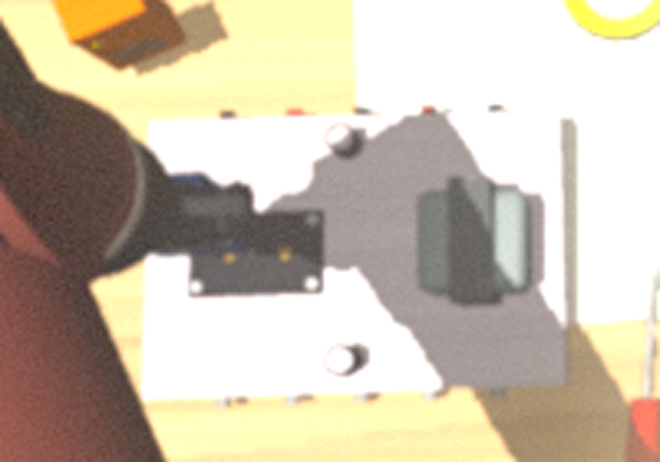

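```bash
cat >> h.py <<'E'
REST=np.array([.5916,-.2115,.1606]); Rm0=Ro.from_euler("z",.0156); o0=np.array([.5445,.281,.063])
def place(f,th,up,fy=0,rest=REST):
    Rm=Ro.from_euler("z",rest[2])*Ro.from_euler("y",-th)
    foot=W(rest,[[f,fy,.008+up]])[0]; o=foot+Rm.apply([0,0,.02])
    pos=o+(Rm*Rm0.inv()).apply(G-o0); print("target",pos); go(pos,Rm*Rm0.inv()*RG)
E
python3 -c "
from h import *
place(.0435,0,.165);place(.0435,.3,.165)"
```

```text
target [ 0.6322 -0.2053  0.2746]
t 6.05 pos [0.5426 0.2786 0.2728] F [-0.8276 -0.8935 -2.9675] T [ 0.0026  0.0626 -0.0066] op 0.6448655655280521
shift [ -8.1115 -48.5377  -0.0583] turn [ 0.0005 -0.0043 -0.1431]
target [ 0.6027 -0.2101  0.2694]
t 6.05 pos [0.5426 0.2786 0.2728] F [-0.8276 -0.8935 -2.9675] T [ 0.0026  0.0626 -0.0066] op 0.6448655655280521
shift [ -5.1556 -48.9622   0.4972] turn [-0.0209 -0.3038 -0.141 ]
```

Request:
carry_out([
  [[1,-0.8,-4,-0.3,0,-0.02,-0.015],[1,-1.6,-8.5,-0.3,0,-0.05,-0.03],[1,-2.4,-13,-0.3,0,-0.08,-0.045],[1,-3,-17.5,-0.3,0,-0.11,-0.06],[1,-3.5,-22,-0.3,0,-0.14,-0.08]],
])

```text
time: 6.55
eef_pos: [0.5809, 0.0574, 0.2749]
ee_rot: [-3.132, 0.129, -3.042]
force: [0.4, -0.3, -4.0]
opening: 0.646
```

```bash
python3 -c "
from h import *
place(.0435,.3,.165)"
```

```text
target [ 0.6027 -0.2101  0.2694]
t 6.55 pos [0.5809 0.0574 0.2749] F [ 0.4433 -0.272  -4.031 ] T [ 0.016  0.168 -0.027] op 0.6455422967117629
shift [  0.548  -26.8207   0.7545] turn [-0.0191 -0.1656 -0.0588]
```

Request:
carry_out([
  [[1,0.1,-4.5,0,0,-0.03,-0.01],[1,0.2,-9,0,0,-0.06,-0.02],[1,0.3,-14,0.2,-0.01,-0.09,-0.03],[1,0.4,-19,0.4,-0.015,-0.12,-0.05],[1,0.5,-23,0.6,-0.019,-0.15,-0.059]],
])

```text
time: 7.05
eef_pos: [0.5979, -0.1753, 0.2693]
ee_rot: [-3.138, 0.278, -2.982]
force: [1.1, 0.1, -2.4]
opening: 0.64
```

```bash
python3 -c "
from h import *
place(.0435,.3,.165)"
```

```text
target [ 0.6027 -0.2101  0.2694]
t 7.05 pos [ 0.5979 -0.1753  0.2693] F [ 1.1395  0.0932 -2.4115] T [-0.0733  0.49    0.023 ] op 0.6398698473891349
shift [ 0.0787 -3.5062 -0.0121] turn [-0.0004 -0.0163 -0.0011]
```

Request:
carry_out([
  [[1,0.08,-2,0,0,-0.016,0],[1,0.08,-3.5,0,0,-0.016,0],[1,0.08,-3.5,0,0,-0.016,0],[1,0.08,-3.5,0,0,-0.016,0]],
])

```text
time: 7.45
eef_pos: [0.6021, -0.2094, 0.268]
ee_rot: [-3.139, 0.291, -2.983]
force: [-0.1, 1.0, -3.4]
opening: 0.642
```

```bash
python3 -c "
from h import *
place(.0435,.3,.165)
s=manip.sense();Rt=Ro.from_euler('xyz',s['ee_rot']);Rm=Rt*RG.inv()*Rm0
print('foot,top in rest',[ (Ro.from_euler('z',-REST[2]).apply(s['eef_pos']+(Rt*RG.inv()).apply(o0-G)+Rm.apply([0,0,z])-[REST[0],REST[1],.008])) for z in(-.02,.11)])
for n,(a,b,c,d) in (('scene',(100,280,200,360)),('top',(150,320,330,500))):
  im=manip.snapshot(n);cv2.imwrite('pics/%s5.png'%n,im)
  P=[[x,y,z] for z in(.008,.11) for x,y in((.017,.028),(.017,-.028),(-.017,-.028),(-.017,.028))]+[[0,-.02,-.02],[0,.02,-.02],[0,-.02,0],[0,.02,0]]
  u=proj(n,s['eef_pos']+(Rt*RG.inv()).apply(o0-G)+Rm.apply(P))
  k=3.5
  v=cv2.resize(cv2.convertScaleAbs(im[a:b,c:d],alpha=1.6,beta=20),None,fx=k,fy=k,interpolation=2)
  cv2.imwrite('pics/%s5c.png'%n,v)
  w=((u-[c,a]+.5)*k).astype(int)
  for i,j in ((0,1),(1,2),(2,3),(3,0),(4,5),(5,6),(6,7),(7,4),(0,4),(1,5),(2,6),(3,7),(8,10),(9,11)): cv2.line(v,tuple(map(int,w[i])),tuple(map(int,w[j])),(0,255,0),1)
  cv2.imwrite('pics/%s5o.png'%n,v)
"
```

```text
target [ 0.6027 -0.2101  0.2694]
t 7.45 pos [ 0.6021 -0.2094  0.268 ] F [-0.1314  1.0406 -3.3785] T [-0.043   0.5731  0.0252] op 0.6418050392106239
shift [-0.082  -0.0731 -0.1212] turn [ 0.0004 -0.0025 -0.0015]
foot,top in rest [array([0.0428, 0.0008, 0.1635]), array([0.0047, 0.0007, 0.2878])]
```

View pics/scene5o.png

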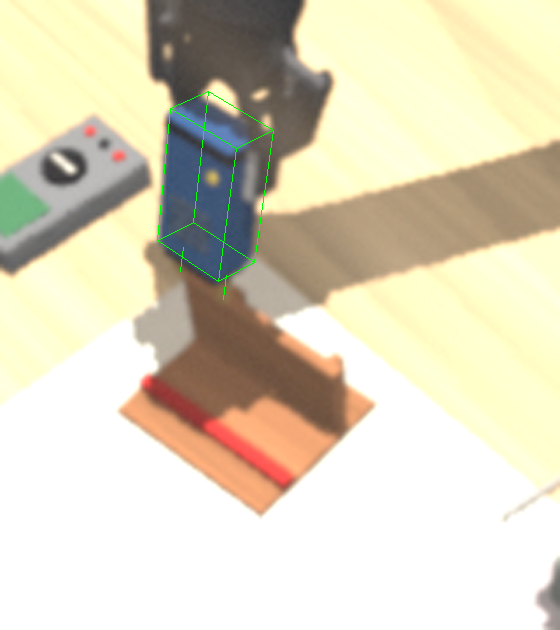

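View pics/top5o.png

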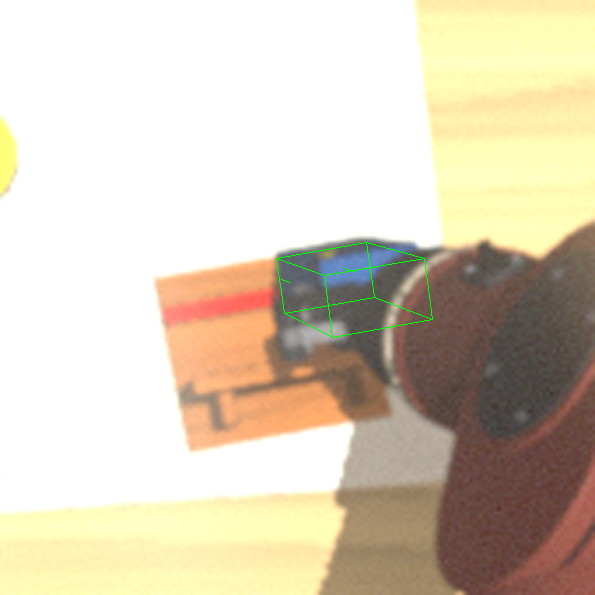

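```bash
python3 -c "
from h import *
place(.0435,.3,.08);place(.0435,.3,.01)"
```

```text
target [ 0.6027 -0.2101  0.1844]
t 7.55 pos [ 0.6027 -0.2084  0.2685] F [ 0.4747  0.0781 -3.3933] T [-0.0033  0.5385  0.0356] op 0.6397657679238501
shift [ 2.4498 -0.1436  8.0512] turn [ 0.0009 -0.0015  0.0004]
target [ 0.6027 -0.2101  0.1144]
t 7.55 pos [ 0.6027 -0.2084  0.2685] F [ 0.4747  0.0781 -3.3933] T [-0.0033  0.5385  0.0356] op 0.6397657679238501
shift [ 4.4684 -0.1247 14.7538] turn [ 0.0009 -0.0015  0.0004]
```

Request:
carry_out([
  [[1,0.6,-0.04,2,0,0,0],[1,1.22,-0.07,4,0,0,0],[1,1.83,-0.1,6,0,0,0],[1,2.45,-0.14,8.05,0,0,0],[1,2.45,-0.14,8.05,0,0,0]],
])

```text
time: 8.05
eef_pos: [0.6011, -0.2078, 0.181]
ee_rot: [-3.141, 0.287, -2.979]
force: [-0.2, -0.2, -4.9]
opening: 0.643
```

```bash
python3 -c "
from h import *
place(.0435,.3,.01)"
```

```text
target [ 0.6027 -0.2101  0.1144]
t 8.05 pos [ 0.6011 -0.2078  0.181 ] F [-0.2291 -0.2244 -4.8848] T [-0.0351  0.6424 -0.0274] op 0.6432372648182006
shift [ 1.7705 -0.2451  6.4274] turn [ 0.0038 -0.0066  0.0017]
```

Request:
carry_out([
  [[1,0.5,-0.08,1.8,0.002,-0.004,0],[1,1,-0.16,3.6,0.004,-0.007,0.002],[1,1.5,-0.24,5.3,0.004,-0.007,0.002],[1,1.77,-0.24,6.43,0.004,-0.007,0.002],[1,1.77,-0.24,6.43,0.004,-0.007,0.002]],
])

```text
time: 8.55
eef_pos: [0.6026, -0.2092, 0.1137]
ee_rot: [-3.139, 0.293, -2.981]
force: [-0.1, -0.7, -3.4]
opening: 0.641
```

```bash
cat >> h.py <<'E'
def look(k0,rest=REST):
  s=manip.sense();Rt=Ro.from_euler('xyz',s['ee_rot']);Rm=Rt*RG.inv()*Rm0
  print('foot,top in rest',[ (Ro.from_euler('z',-rest[2]).apply(s['eef_pos']+(Rt*RG.inv()).apply(o0-G)+Rm.apply([0,0,z])-[rest[0],rest[1],.008])) for z in(-.02,.11)])
  for n,(a,b,c,d) in (('scene',(130,260,210,330)),('top',(190,310,340,480))):
    im=manip.snapshot(n);cv2.imwrite('pics/%s%s.png'%(n,k0),im)
    cv2.imwrite('pics/%s%sc.png'%(n,k0),cv2.resize(cv2.convertScaleAbs(im[a:b,c:d],alpha=1.6,beta=20),None,fx=4.5,fy=4.5,interpolation=2))
E
python3 -c "
from h import *
place(.0435,.3,.0); look('6')"
```

```text
target [ 0.6027 -0.2101  0.1044]
t 8.55 pos [ 0.6026 -0.2092  0.1137] F [-0.0517 -0.7075 -3.3757] T [-0.0571  0.6244 -0.0033] op 0.6414931307063868
shift [ 0.2715 -0.0871  0.8903] turn [ 0.0007 -0.0009  0.0004]
foot,top in rest [array([0.0434, 0.001 , 0.0093]), array([0.0051, 0.0009, 0.1335])]
```

View pics/scene6c.png

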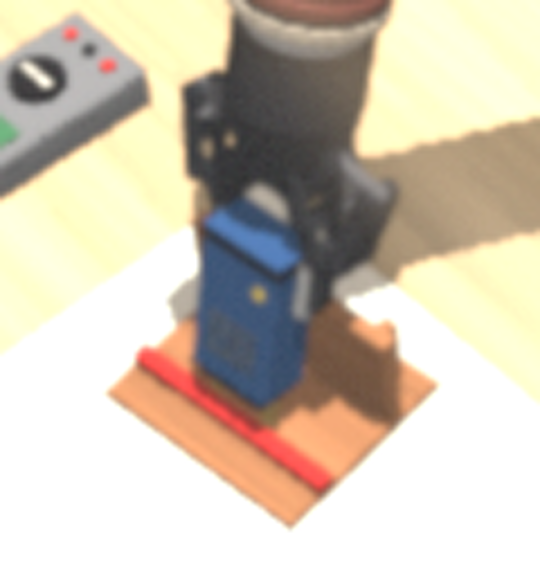

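Request:
carry_out([
  [[1,0.06,0,0.2,0,0,0],[1,0.12,-0.04,0.4,0,0,0],[1,0.18,-0.08,0.6,0,0,0],[1,0.18,-0.08,0.6,0,0,0]],
])

```text
time: 9.05
eef_pos: [0.6046, -0.2105, 0.1123]
ee_rot: [-3.139, 0.299, -2.981]
force: [-12.8, 5.7, 22.7]
opening: 0.643
```

```bash
python3 -c "
from h import *
place(.0435,.3,.0)"
```

```text
target [ 0.6027 -0.2101  0.1044]
t 9.05 pos [ 0.6046 -0.2105  0.1123] F [-12.7786   5.7114  22.6809] T [1.6867 1.7514 0.6434] op 0.6427858028307164
shift [0.4126 0.076  0.7073] turn [0.0009 0.0051 0.0002]
```

About 23 N at an estimated foot height of 8 mm suggests the blades landed on the stop strip. I'm raising it for a look before correcting.

Request:
carry_out([
  [[1,-0.1,0,-0.4,0,0,0],[1,-0.25,0,-0.9,0,0,0],[1,-0.25,0,-0.9,0,0,0]],
])

```text
time: 9.35
eef_pos: [0.6049, -0.2108, 0.1227]
ee_rot: [-3.138, 0.3, -2.981]
force: [-0.3, -0.5, -3.3]
opening: 0.644
```

```bash
python3 -c "
from h import *
place(.0435,.3,.01); look('7')"
```

```text
target [ 0.6027 -0.2101  0.1144]
t 9.35 pos [ 0.6049 -0.2108  0.1227] F [-0.2606 -0.5475 -3.2612] T [-0.1038  0.5819  0.0411] op 0.6440078841475539
shift [0.444  0.1127 0.7341] turn [0.0001 0.0065 0.0003]
foot,top in rest [array([ 0.0462, -0.0011,  0.0185]), array([ 0.007 , -0.0011,  0.1425])]
```

View pics/scene7c.png

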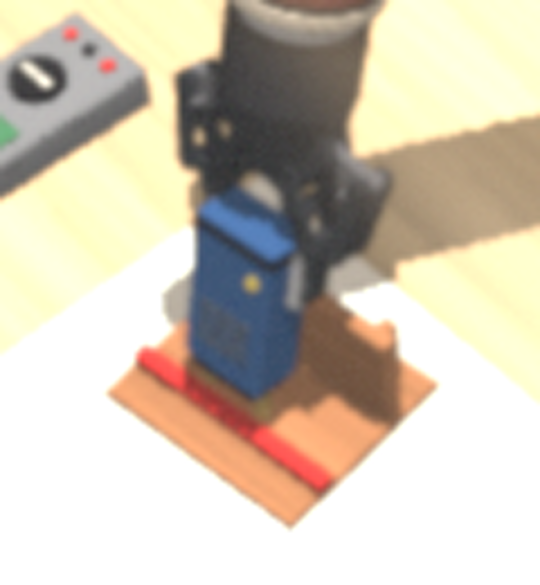

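View pics/top7c.png

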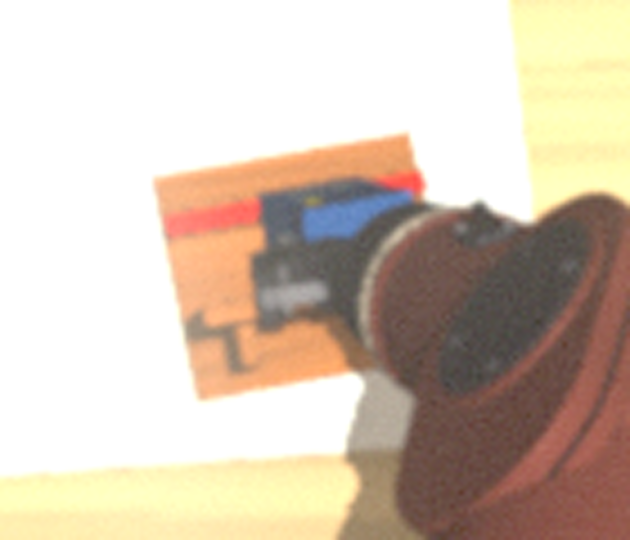

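```bash
cat > ov.py <<'E'
from h import *
import sys
s=manip.sense();Rt=Ro.from_euler('xyz',s['ee_rot']);Rm=Rt*RG.inv()*Rm0;o=s['eef_pos']+(Rt*RG.inv()).apply(o0-G)
P=[[x,y,z] for z in(.008,.11) for x,y in((.017,.028),(.017,-.028),(-.017,-.028),(-.017,.028))]+[[0,-.02,-.02],[0,.02,-.02],[0,-.02,0],[0,.02,0]]
Q=W(REST,[[.048,-.075,.018],[.048,.075,.018],[.048,.075,.008],[.06,-.075,.018],[.06,.075,.018],[0,.075,.008],[0,.075,.085],[0,-.075,.085]])
for n,(a,b,c,d) in (('scene',(170,240,230,310)),):
    k=8
    v=cv2.resize(cv2.convertScaleAbs(cv2.imread('pics/%s%s.png'%(n,sys.argv[1]))[a:b,c:d],alpha=1.6,beta=20),None,fx=k,fy=k,interpolation=2)
    f=lambda X:((proj(n,X)-[c,a]+.5)*k).astype(int)
    w=f(o+Rm.apply(P))
    for i,j in ((0,1),(0,3),(4,5),(5,6),(6,7),(7,4),(0,4),(1,5),(3,7),(8,10),(9,11)): cv2.line(v,tuple(map(int,w[i])),tuple(map(int,w[j])),(0,255,0),1)
    w=f(Q)
    for i,j in ((0,1),(3,4),(5,6),(6,7)): cv2.line(v,tuple(map(int,w[i])),tuple(map(int,w[j])),(255,255,0),1)
    cv2.imwrite('pics/%s%so.png'%(n,sys.argv[1]),v)
E
python3 ov.py 7
```

```text
(no output)
```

View pics/scene7o.png

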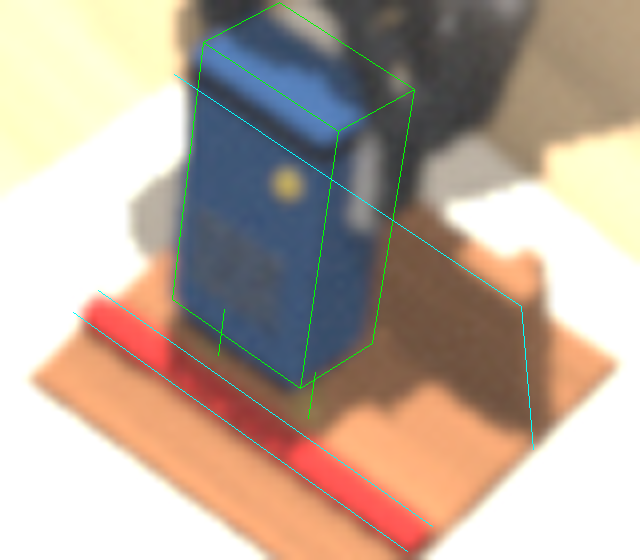

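```bash
python3 -c "
from h import *
place(.0395,.29,.012);place(.0395,.29,.004);place(.0395,.29,.0)"
```

```text
target [ 0.5997 -0.2106  0.1167]
t 9.45 pos [ 0.6044 -0.2105  0.1216] F [ 0.6642 -0.6739 -3.5563] T [-0.1058  0.5976  0.0422] op 0.6416986015692571
shift [0.586  0.0718 0.3344] turn [0.0008 0.015  0.0003]
target [ 0.5997 -0.2106  0.1087]
t 9.45 pos [ 0.6044 -0.2105  0.1216] F [ 0.6642 -0.6739 -3.5563] T [-0.1058  0.5976  0.0422] op 0.6416986015692571
shift [0.8217 0.074  1.0989] turn [0.0008 0.015  0.0003]
target [ 0.5997 -0.2106  0.1047]
t 9.45 pos [ 0.6044 -0.2105  0.1216] F [ 0.6642 -0.6739 -3.5563] T [-0.1058  0.5976  0.0422] op 0.6416986015692571
shift [0.9395 0.0751 1.4812] turn [0.0008 0.015  0.0003]
```

Request:
carry_out([
  [[1,0.5,0.05,0.15,0,0.015,0],[1,0.59,0.07,0.33,0,0.015,0],[1,0.7,0.07,0.7,0,0.015,0],[1,0.82,0.07,1.1,0,0.015,0],[1,0.82,0.07,1.1,0,0.015,0]],
])

```text
time: 9.95
eef_pos: [0.5992, -0.2104, 0.1076]
ee_rot: [-3.139, 0.283, -2.981]
force: [-0.4, 0.5, -4.5]
opening: 0.637
```

```bash
python3 -c "
from h import *
place(.0395,.29,.0)
look('8')"
```

```text
target [ 0.5997 -0.2106  0.1047]
t 9.95 pos [ 0.5992 -0.2104  0.1076] F [-0.4428  0.539  -4.4537] T [-0.0765  0.5486  0.0119] op 0.6369287139087457
shift [ 0.0385 -0.0249  0.2945] turn [ 0.0013 -0.0013  0.0001]
foot,top in rest [array([0.0389, 0.0004, 0.0029]), array([0.0019, 0.0002, 0.1275])]
```

Clear of the strip now, with no contact at an estimated 3 mm. I'm creeping down to the board.

Request:
carry_out([
  [[1,0.04,0,0.12,0,0,0],[1,0.08,0,0.25,0,0,0],[1,0.1,0,0.32,0,0,0]],
])

```text
time: 10.35
eef_pos: [0.5995, -0.2106, 0.1049]
ee_rot: [-3.139, 0.284, -2.981]
force: [0.2, 0.2, -4.1]
opening: 0.642
```

```bash
python3 -c "
from h import *
place(.0395,.29,.0)
look('9')"; python3 ov.py 9
```

```text
target [ 0.5997 -0.2106  0.1047]
t 10.35 pos [ 0.5995 -0.2106  0.1049] F [ 0.1904  0.1606 -4.1117] T [-0.0393  0.5484  0.0006] op 0.6419986357998777
shift [-0.0105  0.0022  0.0299] turn [ 0.0009 -0.0004  0.0001]
foot,top in rest [array([0.0393, 0.0001, 0.0002]), array([ 0.0022, -0.    ,  0.1248])]
```

View pics/scene9o.png

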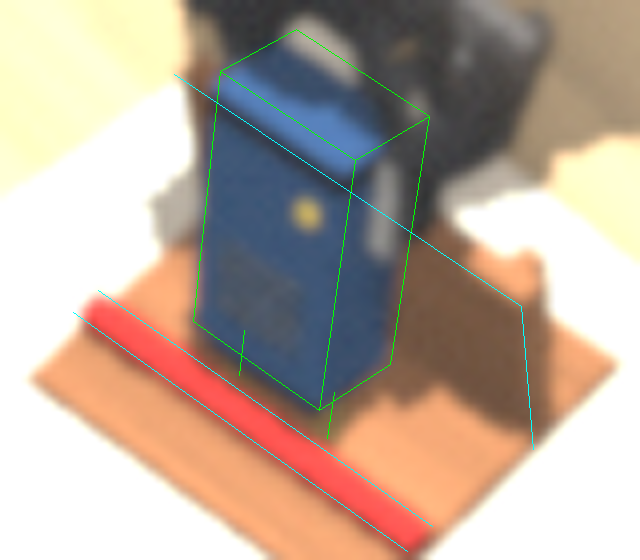

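Request:
carry_out([
  [[1,0.03,0,0.1,0,0,0],[1,0.06,0,0.2,0,0,0],[1,0.06,0,0.2,0,0,0]],
])

```text
time: 10.75
eef_pos: [0.5998, -0.2108, 0.1039]
ee_rot: [-3.139, 0.285, -2.981]
force: [-4.7, 1.0, 7.3]
opening: 0.642
```

Request:
carry_out([
  [[1,0.03,0,0.1,0,0,0],[1,0.06,0,0.2,0,0,0]],
])

```text
time: 10.95
eef_pos: [0.6001, -0.2109, 0.1037]
ee_rot: [-3.14, 0.286, -2.981]
force: [-14.6, 3.5, 24.5]
opening: 0.638
```

Request:
carry_out([
  [[1,-0.03,0,-0.13,0,0,0],[1,-0.2,0,-0.05,0,0,0],[1,-0.3,0,-0.02,0,0,0],[1,-0.4,0,0.01,0,0,0],[1,-0.4,0,0.01,0,0,0]],
])

```text
time: 11.45
eef_pos: [0.6036, -0.2102, 0.1043]
ee_rot: [-3.14, 0.285, -2.981]
force: [-2.5, 0.6, -1.2]
opening: 0.642
```

```bash
python3 -c "
from h import *
place(.0395,.29,.0)
look('10')"
```

```text
target [ 0.5997 -0.2106  0.1047]
t 11.45 pos [ 0.6036 -0.2102  0.1043] F [-2.5365  0.5981 -1.1905] T [0.0188 1.0678 0.0514] op 0.6424425662918144
shift [ 0.3646  0.0296 -0.1486] turn [ 0.0023  0.0013 -0.0004]
foot,top in rest [array([ 0.0435, -0.0001, -0.0004]), array([ 0.0062, -0.0004,  0.1242])]
```

```bash
python3 -c "
from h import *
place(.0435,.33,.0)
place(.0435,.36,.0)"
```

```text
target [ 0.5999 -0.2105  0.1033]
t 11.55 pos [ 0.6036 -0.2102  0.1043] F [-1.7944  0.0562 -2.3521] T [-0.0464  1.0907 -0.0343] op 0.6451098770382011
shift [ 0.3868  0.0256 -0.0126] turn [ 0.0024 -0.0384 -0.0004]
target [ 0.597  -0.211   0.1022]
t 11.55 pos [ 0.6036 -0.2102  0.1043] F [-1.7944  0.0562 -2.3521] T [-0.0464  1.0907 -0.0343] op 0.6451098770382011
shift [0.6906 0.0255 0.0127] turn [ 0.0023 -0.0684 -0.0003]
```

Request:
carry_out([
  [[1,0.13,0,0,0,-0.013,0],[1,0.26,0,0,0,-0.026,0],[1,0.39,0,-0.01,0,-0.038,0],[1,0.39,0,-0.01,0,-0.038,0]],
])

```text
time: 11.95
eef_pos: [0.5994, -0.211, 0.1032]
ee_rot: [-3.141, 0.324, -2.982]
force: [-0.7, -0.2, -3.2]
opening: 0.644
```

Request:
carry_out([
  [[1,0.1,0,0.01,0,-0.01,0],[1,0.2,0,0.02,0,-0.02,0],[1,0.3,0,0.03,0,-0.03,0],[1,0.3,0,0.03,0,-0.03,0]],
])

```text
time: 12.35
eef_pos: [0.5964, -0.2116, 0.1019]
ee_rot: [-3.141, 0.355, -2.983]
force: [-0.9, 0.3, -3.5]
opening: 0.642
```

```bash
python3 -c "
from h import *
place(.0435,.36,.0)
look('11')"; python3 ov.py 11
```

```text
target [ 0.597  -0.211   0.1022]
t 12.35 pos [ 0.5964 -0.2116  0.1019] F [-0.9455  0.276  -3.5226] T [-0.1006  0.6126 -0.0215] op 0.6422250320416841
shift [-0.0835  0.0546 -0.004 ] turn [ 0.0022  0.0009 -0.0017]
foot,top in rest [array([ 0.0428, -0.0003, -0.0003]), array([-0.0031, -0.0006,  0.1213])]
```

View pics/scene11o.png

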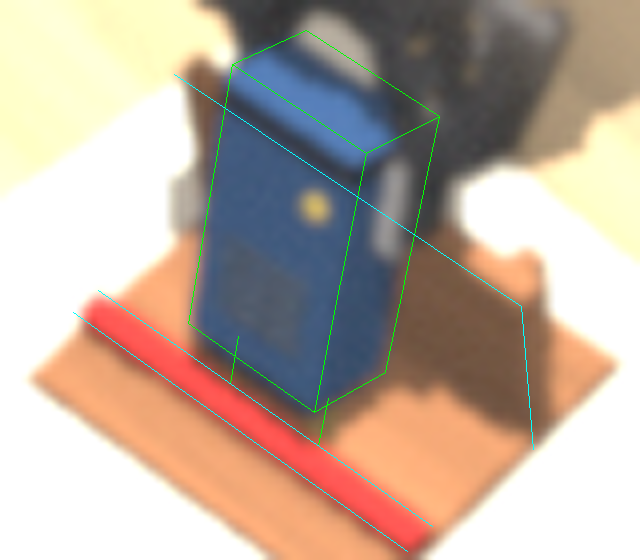

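The module at crop (290,240) sits just behind the strip and is about 0.05 rad more upright than the tool. It hasn't touched the wall yet, so I'm leaning it further.

Request:
carry_out([
  [[1,0.1,0,0.03,0,-0.01,0],[1,0.2,0,0.06,0,-0.02,0],[1,0.3,0,0.09,0,-0.03,0],[1,0.3,0,0.09,0,-0.03,0]],
])

```text
time: 12.85
eef_pos: [0.5955, -0.2117, 0.1013]
ee_rot: [-3.14, 0.388, -2.982]
force: [5.6, 1.3, 1.0]
opening: 0.645
```

```bash
python3 -c "
from h import *
place(.0435,.39,.0)"
```

```text
target [ 0.5943 -0.2114  0.1011]
t 12.85 pos [ 0.5955 -0.2117  0.1013] F [5.5538 1.3033 1.0478] T [ 0.1351  0.2913 -0.0249] op 0.6449552747972416
shift [ 0.1129  0.0442 -0.0223] turn [ 0.0017  0.004  -0.0009]
```

Request:
carry_out([
  [[0.25,0,0,0,0,0,0],[0.1,0,0,0,0,0,0],[0,0,0,0,0,0,0],[0,0,0,0,0,0,0]],
], squeeze=20)

```text
time: 13.25
eef_pos: [0.5953, -0.2119, 0.1012]
ee_rot: [-3.14, 0.388, -2.982]
force: [-0.4, -0.3, -0.6]
opening: 0.998
```

```bash
python3 -c "
from h import *
state();look('12')"; python3 ov.py 12
```

```text
t 13.2 rot [  2.0883 -22.491    8.1539] hA -37.3 hB -37.0 o [  84.1074 -487.34    -37.1514] F [-0.4065 -0.3346 -0.5704] T [-0.1043  0.3673 -0.0236] op 0.9981130230907296
foot,top in rest [array([ 0.0448, -0.0004,  0.0003]), array([-0.0051, -0.0006,  0.1203])]
```

View pics/scene12c.png

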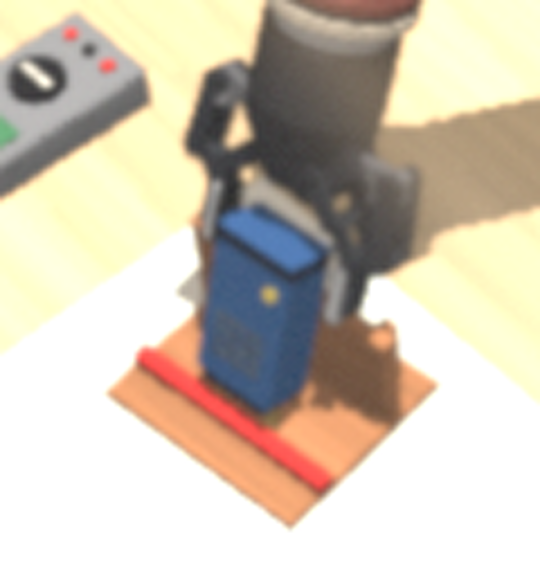

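Request:
carry_out([
  [[0,0,0,-1.5,0,0,0],[0,0,0,-4,0,0,0],[0,0,0,-8,0,0,0],[0,0,0,-12,0,0,0],[0,0,0,-12,0,0,0]],
])

```text
time: 13.85
eef_pos: [0.5513, -0.2211, 0.218]
ee_rot: [-3.137, 0.395, -2.983]
force: [0.5, 0.6, 0.0]
opening: 1.001
```

Request:
carry_out([
  [[0,4,4,-4,0,0,0],[0,6,8,-6,0,0,0],[0,6,13,-6,0,0,0],[0,6,18,-6,0,0,0],[0,6,18,-6,0,0,0]],
])

```text
time: 14.35
eef_pos: [0.4445, -0.0511, 0.2495]
ee_rot: [-3.137, 0.396, -2.979]
force: [0.1, -0.3, 0.0]
opening: 0.999
```

```bash
python3 -c "
from h import *
state();look('13')
for n,(a,b,c,d) in (('scene',(170,240,230,310)),('top',(205,285,365,455))):
    cv2.imwrite('pics/%s13c.png'%n,cv2.resize(cv2.convertScaleAbs(cv2.imread('pics/%s13.png'%n)[a:b,c:d],alpha=1.5,beta=15),None,fx=7,fy=7,interpolation=2))
"
```

```text
t 14.3 rot [  2.0017 -22.9685   8.3191] hA 111.3 hB 111.5 o [ -66.1236 -326.638   111.4031] F [ 0.0864 -0.2658  0.0226] T [-0.0586  0.4016 -0.0266] op 0.9992501476880477
foot,top in rest [array([-0.0776,  0.1822,  0.1489]), array([-0.1285,  0.1822,  0.2686])]
```

View pics/scene13c.png

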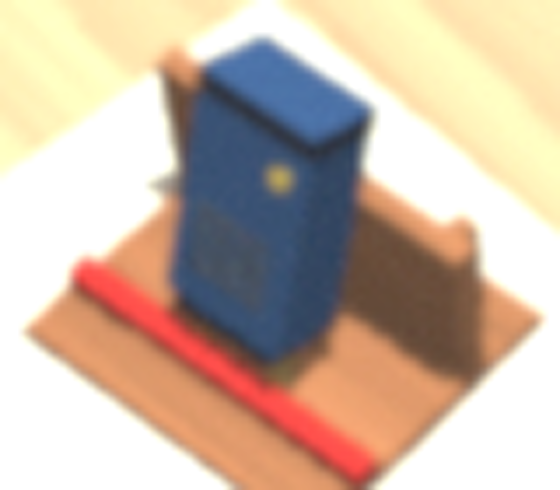

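View pics/top13c.png

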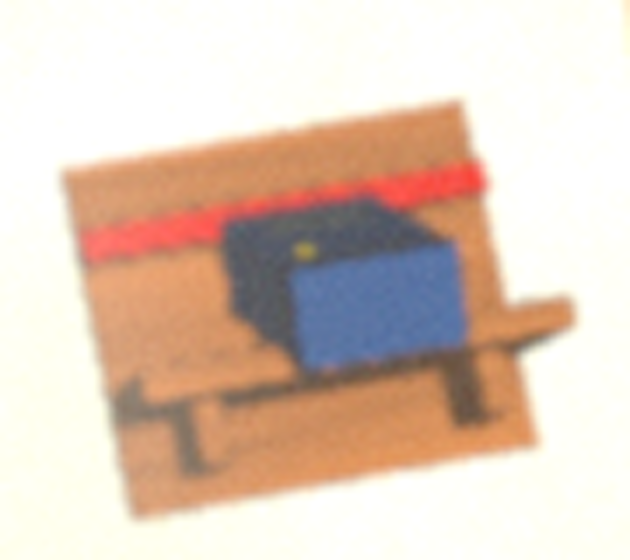

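View pics/scene13.png

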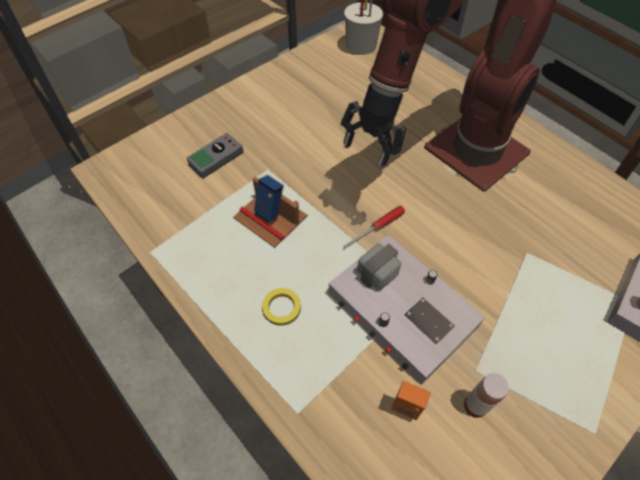

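```bash
python3 - <<'E'
from h import *
T=[(.017,.028,.11),(.017,-.028,.11),(-.017,-.028,.11),(-.017,.028,.11)]
ob={'scene':([.5909,-.2098,.1582],[T[1],T[2],T[3],T[0],(.017,-.028,.008),(.017,.028,.008),(-.017,.028,.008)],cr([(203,75),(265,38),(375,110),(315,150),(172,282),(272,360),(330,325)],230,170,7)),
'top':([.5922,-.2126,.1603],T,cr([(292,265),(462,240),(467,345),(305,370)],365,205,7))}
def f(p,ns):
    r=[]
    for n in ns:
        rest,P,U=ob[n]; R=Ro.from_euler('z',rest[2]+p[3])*Ro.from_euler('y',-p[2])
        X=W(rest,[[p[0],p[1],.008]])[0]+R.apply(np.array(P)+[0,0,.02]); r.append((proj(n,X)-U).ravel())
    return np.concatenate(r)
for ns in (['scene','top'],['scene']):
    q=least_squares(f,[.044,0,.33,0],args=(ns,)); print(ns,q.x,abs(q.fun).max(),'topx',q.x[0]-.13*np.sin(q.x[2]))
# bystanders & plate: difference to the first pictures
for n in('scene','top'):
    d=cv2.absdiff(cv2.imread(f'pics/{n}0.png'),cv2.imread(f'pics/{n}13.png')).max(2)
    for nm,X in dict(socket=[.544,.2816,.063]).items(): print(n,proj(n,X))
    _,_,st,c=cv2.connectedComponentsWithStats(cv2.morphologyEx((d>35).astype(np.uint8),cv2.MORPH_OPEN,np.ones((3,3))))
    print(n,[(s[:5].tolist()) for s in st[1:] if s[4]>20])
im=cv2.imread('pics/scene13.png')[290:350,390:470]; cv2.imwrite('pics/plate.png',cv2.resize(im,None,fx=8,fy=8,interpolation=2))
E
```

```text
['scene', 'top'] [ 0.0433 -0.0005  0.3168 -0.0342] 1.4761499169590593 topx 0.0027938878829274136
['scene'] [ 0.0427 -0.0004  0.3024 -0.0393] 1.2789277679484599 topx 0.003935975371255854
scene [[429.5106 319.3628]]
scene [[448, 0, 13, 15, 109], [533, 0, 17, 26, 252], [557, 0, 33, 15, 270], [409, 19, 10, 8, 47], [543, 18, 30, 31, 452], [398, 20, 7, 5, 24], [524, 27, 10, 11, 65], [319, 28, 143, 197, 10027], [503, 46, 54, 47, 814], [461, 62, 30, 31, 450], [518, 93, 18, 27, 142], [435, 148, 48, 34, 459], [427, 158, 182, 207, 7842], [254, 175, 30, 50, 936], [423, 284, 32, 33, 598]]
top [[206.7203 276.7972]]
top [[397, 233, 35, 25, 687], [181, 265, 26, 17, 390], [330, 302, 122, 178, 14175], [318, 317, 14, 36, 248], [66, 360, 285, 102, 11268], [3, 444, 24, 28, 454], [290, 462, 61, 18, 824], [365, 475, 6, 5, 29]]
```

View pics/plate.png

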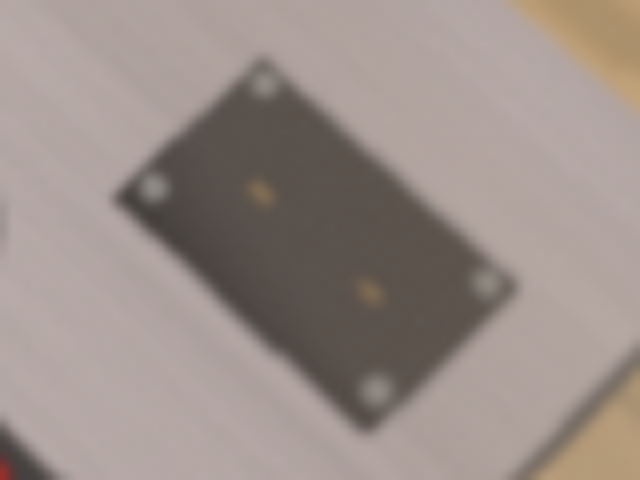

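```bash
python3 -c "
from cell import manip
print(manip.sign_off())"
```

```text
the job is handed in; nothing more can be done
None
```

I freed the blue module by rocking it side to side, leant it in the wooden rest, let go, and handed the job in at about 14.5 s. The sign-off reports no verdict.

- **Freeing it:** It took three swings of at most 10°, first towards +y, then -y, then back to upright. The net upward pull I read stayed at 15 N or less, then I drew the module straight up under its own weight of about 4 N. Afterwards the socket plate looks flat on the deck.
- **Placing it:** On the first try the blades came down on the red stop strip, at about 23 N. That tipped the module slightly in the grip. I lifted it, moved it a few millimetres towards the wall, set it on the board, moved it towards the stop, leaned it to touch the wall and let go.
- **Last checks from the pictures:**

| Check | Measured | Allowed |
|---|---|---|
| Foot x from the wall | about 43 mm | 36 to 50 mm |
| Foot y from the rest's middle | about 0 mm | -50 to +50 mm |
| Tilt from upright | about 0.30 to 0.32 rad | 0.2 to 0.5 rad |
| Turn relative to the rest | about -0.035 rad | under 0.2 rad |
| Module top x from the wall | about 3 mm | -30 to +20 mm |

- **Agreement between checks:** The scene camera alone and both cameras together gave results within 1 mm and 0.015 rad of each other, with fit errors up to 1.5 pixels.
- **The rest of the bench:** The before-and-after scene pictures show no bystander moved. One changed patch beside the screwdriver in the top picture looks like the arm's shadow, because the scene view shows no change there. The gripper is open, clear of everything and reads no force.

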